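# Set the bench air station to its third click and start it

## Robot

A 6-joint arm with a two-finger parallel gripper is mounted at the origin on the work surface. World frame = base frame: x ahead of the robot, y to its left, z up, the work surface at z = 0. Lengths are in mm, angles in rad, forces in N, time in s.
With the tool pointing down it reaches from about 350 to 800 mm from the base axis. Payload 7.3 kg.
Tool frame: the origin (TCP) lies at the very end of the fingers, on their centre line; the grasp point (between the pads) lies 19 mm behind it; z points along the fingers, x is the direction in which the jaws open and shut, and the axes are right-handed (so a half turn about z gives the same grasp; the last joint's range is limited). The gripper opens to 85 mm and grips with 20 to 120 N. Pads are 22 mm wide; open, the fingers measure 114 mm over their backs; the gripper's body (76 mm by 85 mm) begins 54 mm behind the grasp point. The pads swing forward as they close: fully open they stand 13 mm farther back than shut.
Start: joints at [-1.445, 0.342, 1.524, -0, 1.275, -0.146], TCP at [140.967, -505.743, 196.322] pointing down, gripper open.
Joint ranges: [-2.53, 2.53], [-0.77, 2.02], [0.04, 2.7], [-1, 4.14], [0.28, 2.66], [-3.11, 3.11]. Speed limits (rad/s): [2.57, 2.57, 3.14, 3.14, 3.14, 3.14].

## Interface

Orientations are given as a rotation vector (axis times angle).
In Python, from bench import r, snapshot gives the robot as it stands.
- The arm moves only by the tool drive_tool, never from a script. Its argument "steps" is one flat list of numbers, 7 for each row, row after row: the turn, a rotation vector about the world's x, y, z in rad, then the shift along the world's x, y, z in mm, then the opening, from 0 (shut) to 1 (fully open). In form: [wx, wy, wz, dx, dy, dz, fingers, wx, wy, wz, dx, dy, dz, fingers, ...]. A call has 1 to 12 rows; each row shifts and turns the commanded pose from where the row before left it; what a row does not reach is not made up. A row lasts 1/8 s, in which the tool goes at most 62.5 mm and 10.7 degrees, less where a joint would pass 70% of its speed; a pose out of reach is approached as far as the arm can. A call is refused whole if a number of a shift passes 62.5 or a number of a turn 0.188, either way. A call with a gripper value outside its range is refused whole. The fingers move at their own pace and stop on an object; the grip force is fixed at half the most. Time passes only in rows, so rows that do not move let the fingers close. It gives the time, the measured TCP pose, the force and the opening at its end, in the units of the state.
- r.sense(): the state, without advancing time (a new reading comes with each control period).
- snapshot(name): name is "side" or "top"; returns a dict with "color" (420x560x3 uint8, red, green, blue), "depth" (420x560 float32, mm along the optical axis (not along the pixel's ray), 0 where there is no reading), "vfov" (degrees; the focal length in pixels is half the picture's height over the tangent of half this angle, whatever the lens; pixels are square), "cx", "cy" (the principal point, pixels), "R" (3x3) and "t" (3): a world point X has camera coordinates R X + t. Camera axes: x right, y down, z forward; pixel columns grow to the right and rows downward; lengths in mm; the calibration is good to about 2 mm. A picture is of the moment at which its call begins.
- r.close_job(): hands the job in, once; it reports no verdict.
The state is a dict: "clock": time; "joint_positions": joint angles; "qvel": joint speeds; "tau": joint torques, N m; "ee_pos": TCP position; "ee_rot": TCP orientation; "wrist_force": force on the tool from outside, world axes, zero at the start; "wrist_torque": the same for the moment, N m; "gripper_width": finger opening in mm.
Only numpy, scipy, OpenCV 4.12 (cv2) and the standard library are available. Lean on these libraries where they do the work, as an engineer would, in place of code of your own. Each camera call takes 0.05 s, during which the arm holds its last target.

## Task

Set the flow on the bench air station: with the fingertips, push the upright lever out of its parked end and along the slot, click by click, until it drops into the third detent, and do not run past it. Then push the round start button right down and let it come back up. Push the lever gently and never grip it, and leave the loose things around it, including the brass coupling on the panel, where they are.

Things in the scene. Friction and masses are not known exactly. Their poses are not given: they have to be found in the camera images.
- station: Bench air station, fixed: grey box 170 (its x) by 260 mm (its y), flat panel on top 90 mm above the bench; origin at the centre of its underside, z up. On the panel: slot with the lever, along y at x = -35 mm; round gauge 52 mm across, 15 tall, at x 45, y 0; start button at x 45, y 85. Lower than the panel: filter bowls on the +x side (to x = 125), brass stubs 25 mm out of the y ends.
- lever (a joint): Lever travel along the station's +y, in m: 0 (parked end stop) to 0.120; it stands at station y = q - 0.060. Free to 0.014 (it starts there); then five sprung detents at 0.034, 0.054, 0.074 (third), 0.094, 0.114, each marked by a dark line on both sides of the slot. Crests lie 10 mm before each and take 5 to 8 N; past a crest it springs ahead by itself into the detent.
- lever_knob (a point): Centre of the lever's black paddle: 34 mm (station x) by 20 mm (station y, the direction of travel) by 27 mm tall, on an 8 mm square steel stem. The paddle spans 18 to 45 mm above the panel; this point is 31.5 mm above the panel.
- start (a joint): Travel of the start button, in m: 0 is up, 0.006 is fully down. It springs back; fully down takes 4 N.
- start_top (a point): Centre of the top of the start button: a black round button 30 mm across in a dark metal housing 46 mm across, 12 mm tall, pushed straight down.
- coupling: Loose brass hose coupling standing on the panel, 26 mm across, 40 mm tall; origin at the centre of its underside. To be left alone.
- tin: Loose tin, 66 mm across, 75 mm tall, standing on the bench near the +y end of the station; origin at the centre of its underside. To be left alone.
- wrench: Loose wrench lying on the bench near the -y end of the station, 170 mm long along its x, about 10 mm tall; origin near its middle. To be left alone.
- socket: Loose steel socket standing on the bench near the -y end of the station, 28 mm across, 32 mm tall; origin at the centre of its underside. To be left alone.

How it is judged:
By the outcome, as a careful person would: the job done as asked, in the order asked, and still so for the second after the job is handed in, with the robot touching nothing.
It also fails if it takes over 48 s, if anything falls off the work surface, if the arm or the gripper's body presses on something with over 40 N, if the wrist force passes 120 N, or if a joint passes its speed limit or range.

## Working session

There is one attempt and no reset: what is moved stays moved. The work goes in short steps, Python scripts to look and compute and a tool call to move; the robot and the scene stay as the last step left them, time stands still between calls to the robot, and variables do not carry over. Pictures are saved under pics/ and viewed, and the job is handed in when it is done.

Besides the shell and the picture viewer there is one more tool, called after ">>>" as name(argument=value, ...) on one line, values as JSON. drive_tool: Moves the arm, as the interface text tells. Its arguments: {"type":"object","properties":{"steps":{"type":"array","items":{"type":"number"}}},"required":["steps"]}

```bash
ls; mkdir -p pics; python3 - <<'E'
from bench import r,snapshot
import cv2,numpy as np,pickle
print(r.sense())
for n in("side","top"):
    s=snapshot(n); pickle.dump(s,open(f"pics/{n}0.pkl","wb"))
    cv2.imwrite(f"pics/{n}0.png",cv2.resize(s["color"][...,::-1],(800,600)))
    print(n,s["vfov"],s["cx"],s["cy"],s["R"],s["t"])
E
```

```text
pics
{'clock': 0.0, 'joint_positions': array([-1.44498658e+00,  3.42728145e-01,  1.52504360e+00,  1.34857440e-05,
        1.27541972e+00, -1.46020409e-01]), 'qvel': array([-0.00011397,  0.00176744, -0.00089594,  0.0003805 ,  0.00033395,
        0.00156363]), 'tau': array([-1.99258930e-04, -4.33673000e+01, -2.46012622e+01, -1.27514722e-04,
        7.86588964e-03, -2.24544794e-05]), 'ee_pos': array([ 140.91515782, -505.24285997,  195.61392653]), 'ee_rot': array([-2.50103274e+00,  1.89926471e+00,  1.74268783e-03]), 'wrist_force': array([0.19879344, 0.22549831, 0.54422414]), 'wrist_torque': array([ 0.01806623, -0.00372248, -0.03926972]), 'gripper_width': 85.20414820702632}
side 44.44735396833637 284.37222099388106 211.0913746146189 [[ 0.99253648 -0.1204393  -0.01912343]
 [-0.08942322 -0.61218984 -0.78563802]
 [ 0.08291452  0.78148447 -0.61839082]] [-570.48699553  145.3421127  1000.81563417]
top 42.64680782583445 290.95902330380443 218.2654104307186 [[-0.02686288 -0.99933947 -0.02447447]
 [-0.98498214  0.0306383  -0.16991608]
 [ 0.1705537   0.01954248 -0.98515457]] [  70.95428081  578.38856513 1234.64337514]
```

View pics/side0.png

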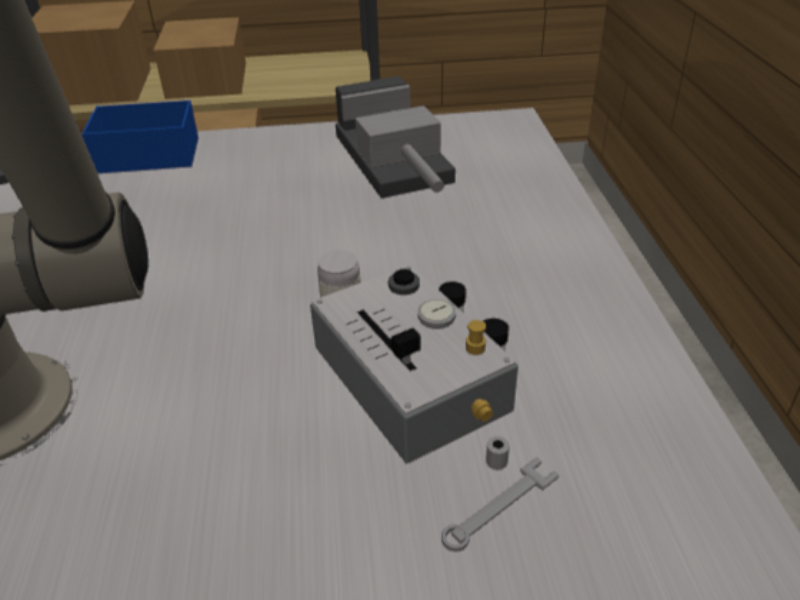

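View pics/top0.png

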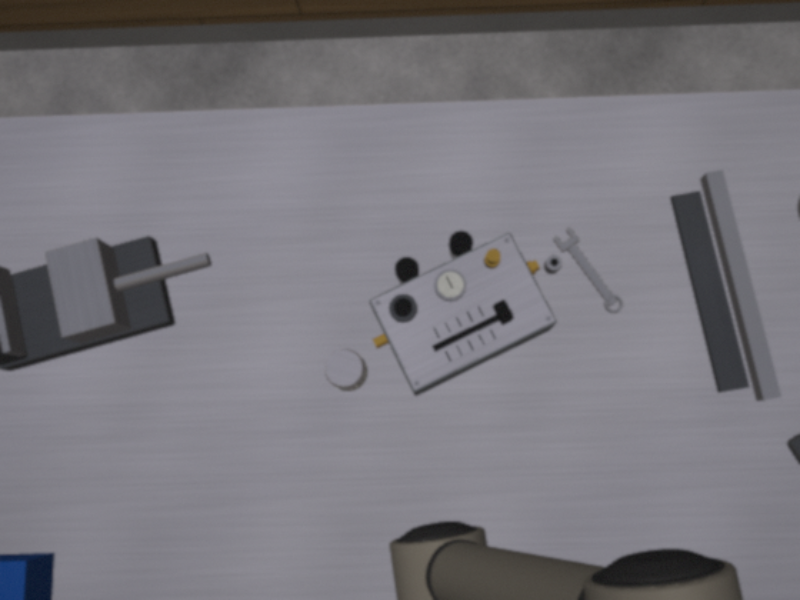

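The side and top pictures both show the station. In the top one the panel corners are near (370,301), (509,234), (555,322) and (416,393), the knob is at (503,312) and the button at (403,306). I'll enlarge for precision.

```bash
python3 - <<'E'
import cv2,pickle
s=pickle.load(open("pics/top0.pkl","rb"));c=s["color"][150:290,220:410,::-1]
cv2.imwrite("pics/topc.png",cv2.resize(c,None,fx=4,fy=4,interpolation=cv2.INTER_CUBIC))
s=pickle.load(open("pics/side0.pkl","rb"));c=s["color"][170:330,210:370,::-1]
cv2.imwrite("pics/sidec.png",cv2.resize(c,None,fx=3.7,fy=3.7,interpolation=cv2.INTER_CUBIC))
E
```

```text
(no output)
```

View pics/topc.png

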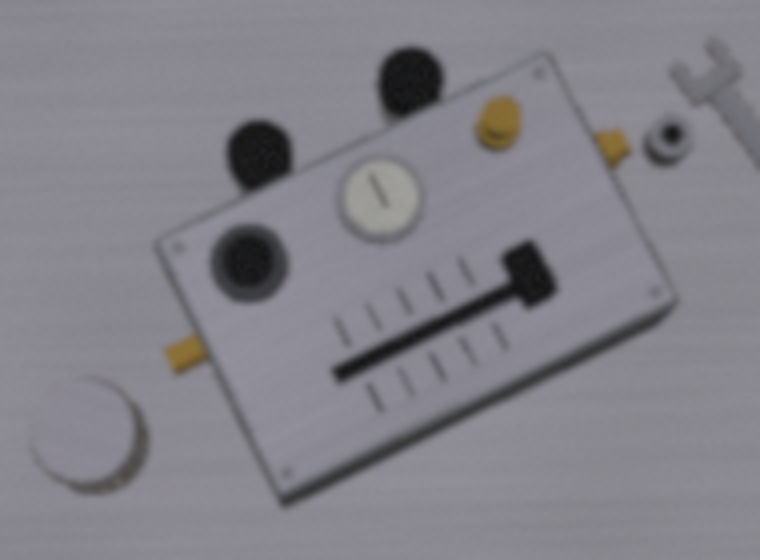

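View pics/sidec.png

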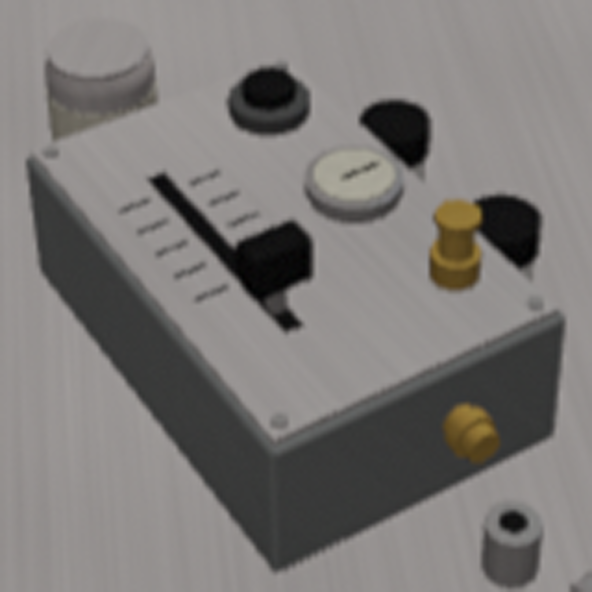

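```bash
cat > h.py <<'E'
import numpy as np,cv2,pickle
def ld(n): return pickle.load(open(f"pics/{n}.pkl","rb"))
def f(s): return 210/np.tan(np.radians(s["vfov"]/2))
def proj(s,X):
    c=np.atleast_2d(X)@s["R"].T+s["t"]; return c[:,:2]/c[:,2:]*f(s)+[s["cx"],s["cy"]]
def onz(s,uv,z):
    d=s["R"].T@np.array([(uv[0]-s["cx"])/f(s),(uv[1]-s["cy"])/f(s),1]); o=-s["R"].T@s["t"]
    return o+d*(z-o[2])/d[2]
def st2w(p,X):
    X=np.atleast_2d(X).astype(float);c,s=np.cos(p[2]),np.sin(p[2])
    return np.c_[p[0]+c*X[:,0]-s*X[:,1],p[1]+s*X[:,0]+c*X[:,1],X[:,2]]
E
python3 - <<'E'
from h import *
from scipy.optimize import least_squares
T,S=ld("top0"),ld("side0")
tp=np.array([(157,243),(547,52),(678,300),(283,498)]);tX=[(85,130,90),(85,-130,90),(-85,-130,90),(-85,130,90)]
tu=(tp+.5)/4-.5+[220,150]
sp=np.array([(28,160),(276,440),(563,317)]);sX=[(-85,130,90),(-85,-130,90),(85,-130,90)]
su=(sp+.5)/3.7-.5+[210,170]
for u in tu: print(onz(T,u,90))
for u in su: print(onz(S,u,90))
def res(p,w=3): return np.r_[(proj(T,st2w(p,tX))-tu).ravel()*(w&1),(proj(S,st2w(p,sX))-su).ravel()*((w>>1)&1)]
c=onz(T,tu.mean(0),90)
for w in(1,2,3):
    q=least_squares(res,[c[0],c[1],-1],args=(w,));print(w,q.x,np.abs(q.fun).max())
p=q.x; print("slotdir",st2w([0,0,p[2]],[0,1,0]))
for n,X in dict(knob=(-35,-46,121.5),top=(45,85,102),tgt=(-35,14,121.5)).items(): print(n,st2w(p,X),(proj(T,st2w(p,X))-[220,150]+.5)*4-.5,(proj(S,st2w(p,X))-[210,170]+.5)*3.7)
# coupling
u=np.array([(498,107)]);u=(u+.5)/4-.5+[220,150];w=onz(T,u[0],130);print("coup",w)
c,s=np.cos(p[2]),np.sin(p[2]);d=w[:2]-p[:2];print("in station",c*d[0]+s*d[1],-s*d[0]+c*d[1])
#depth heights
for v in [(525,265),(249,262),(498,107),(380,198),(560,200)]:
    uu=np.array(v)/4+[220,150];uu=uu.round().astype(int);z=T["depth"][uu[1],uu[0]];X=T["R"].T@(np.array([(uu[0]-T["cx"])/f(T)*z,(uu[1]-T["cy"])/f(T)*z,z])-T["t"]);print(v,X)
np.save("p.npy",p)
E
```

```text
[594.25524256 127.41014022  90.        ]
[ 701.1275608  -103.79311214   90.        ]
[ 551.49424349 -171.83858288   90.        ]
[444.57291429  58.1751181   90.        ]
[448.10671375  50.65523351  90.        ]
[ 555.58581513 -170.46800911   90.        ]
[ 702.48382617 -109.66621894   90.        ]
1 [ 5.73042521e+02 -2.25041077e+01  4.33002068e-01] 1.9178081174657677
2 [ 5.76570226e+02 -2.29486293e+01  4.27390404e-01] 2.79995022556443
3 [ 5.74837191e+02 -2.27477601e+01  4.33140720e-01] 2.822081359248614
slotdir [[-0.41972355  0.90765199  0.        ]]
knob [[562.37665487 -79.19007605 121.5       ]] [[520.2410026  277.02890963]] [[266.38759837 254.31321513]]
top [[580.00502961  73.29021908 102.        ]] [[249.83845867 260.63072922]] [[266.83865085  96.41085954]]
tgt [[537.19324197 -24.73095638 121.5       ]] [[424.97568456 324.26988497]] [[203.73338115 187.86623597]]
coup [658.84868791 -70.30047655 130.        ]
in station 56.29420744448856 -78.42292129407869
(525, 265) [566.46016077 -81.15168744 135.28500913]
(249, 262) [576.21906248  73.35581652 107.37139013]
(498, 107) [658.98689403 -70.48353395 123.66660695]
(380, 198) [612.20212617  -3.33659765 101.98451403]
(560, 200) [ 611.32978034 -107.91275151   90.0884758 ]
```

```bash
python3 - <<'E'
from h import *
from scipy.optimize import least_squares
T,S=ld("top0"),ld("side0")
c4=lambda a:(np.array(a,float)+.5)/4-.5+[220,150]
c37=lambda a:(np.array(a,float)+.5)/3.7-.5+[210,170]
up=[(464,270),(435,286),(405,300),(373,317),(343,331)];lo=[(501,338),(470,352),(438,367),(406,382),(376,397)]
mid=(c4(up)+c4(lo))/2
# side lines: +x row (2,3 visible..), -x row
sl=c37([(212,294),(190,272),(170,249),(152,227),(134,207)]); 
ys=[-26,-6,14,34,54]
tX=[(-35,y,90) for y in ys]+[(45,0,105)]; tu=np.r_[mid,c4([(381,197)])]
def res(q,w): 
    a=(proj(T,st2w(q,tX))-tu).ravel()*(w!=2)
    b=(proj(S,st2w(q,[(-q[3],y,90) for y in ys]+[(45,0,105)]))-np.r_[sl,c37([(353,176)])]).ravel()*(w!=1)
    return np.r_[a,b]
for w in (1,2,3):
    q=least_squares(res,[573,-22,.43,60],args=(w,));print(w,q.x,np.abs(q.fun).max())
    p=q.x
p[:2]; np.save("p.npy",p[:3])
c,s=np.cos(p[2]),np.sin(p[2])
def inst(w): d=w[:2]-p[:2]; return (c*d[0]+s*d[1],-s*d[0]+c*d[1])
print("knob top:",inst(onz(T,c4((528,270)),135)),"btn",inst(onz(T,c4((249,262)),102)),"coup",inst(onz(T,c4((499,106)),130)))
print("knob side view top:",inst(onz(S,c37((274,243)),135)),"btn",inst(onz(S,c37((268,90)),104)))
for y in (-46,-80,-100):print(y,st2w(p,(-35,y,112)))
print(st2w(p,(45,85,102)))
E
```

```text
1 [ 5.73822660e+02 -2.18735729e+01  4.29750226e-01  6.00000000e+01] 0.21675493821891223
2 [ 5.74629338e+02 -2.36018235e+01  4.20703332e-01  5.49233933e+01] 0.5278696713403406
3 [ 5.74195568e+02 -2.25076129e+01  4.27799940e-01  5.46885493e+01] 0.7869526427840583
knob top: (np.float64(-34.20901161021738), np.float64(-50.27879721173871)) btn (np.float64(44.52496951249139), np.float64(85.53433156633166)) coup (np.float64(57.46385485981168), np.float64(-79.37590405884976))
knob side view top: (np.float64(-34.77235020519691), np.float64(-55.474855967700655)) btn (np.float64(47.25831188625998), np.float64(86.58791357598496))
-46 [[561.43376426 -78.88257524 112.        ]]
-80 [[ 575.53934481 -109.81851869  112.        ]]
-100 [[ 583.83674514 -128.01613249  112.        ]]
[[579.87624731  73.50139642 102.        ]]
```

>>> drive_tool(steps=[0,0,0.1727,44,38,0,0,0,0,0.1727,44,38,0,0,0,0,0.1727,44,38,0,0,0,0,0.1727,44,38,0,0,0,0,0.1727,44,38,0,0,0,0,0.1727,44,38,0,0,0,0,0.1727,44,38,0,0,0,0,0.1727,44,38,0,0,0,0,0.1727,44,38,0,0,0,0,0.1727,44,38,0,0,0,0,0,0,0,0,0,0,0,0,0,0,0,0])

```text
clock: 1.6
ee_pos: [580.4, -125.7, 195.6]
ee_rot: [-3.07, -0.667, 0.002]
wrist_force: [-1.3, -1.3, -0.6]
gripper_width: -0.0
```

>>> drive_tool(steps=[0,0,0,2,1,-40,0,0,0,0,0,0,-40,0,0,0,0,0,0,0,0,0,0,0,0,0,0,0])

```text
clock: 2.1
ee_pos: [583.4, -125.9, 118.1]
ee_rot: [3.069, 0.664, 0.003]
wrist_force: [0.0, 0.9, 0.5]
gripper_width: -0.3
```

```bash
cat > look.py <<'E'
import sys
from bench import r,snapshot
from h import *
k=sys.argv[1]
out=[]
for n,(a,b,c,d) in dict(top=(150,290,220,410),side=(130,290,220,380)).items():
    s=snapshot(n); pickle.dump(s,open(f"pics/{n}{k}.pkl","wb"))
    cv2.imwrite(f"pics/{n}{k}.png",cv2.resize(s["color"][a:b,c:d,::-1],None,fx=4 if n=="top" else 3.7,fy=4 if n=="top" else 3.7,interpolation=cv2.INTER_CUBIC))
p=np.load("p.npy");e=r.sense();d=e["ee_pos"][:2]-p[:2];c,s=np.cos(p[2]),np.sin(p[2])
print(e["clock"],e["ee_pos"],"station",c*d[0]+s*d[1],-s*d[0]+c*d[1],e["wrist_force"])
E
python3 look.py 1
```

```text
2.2 [ 583.95384297 -125.62787976  118.56828536] station -33.90264049207026 -97.8755553398705 [ 1.24587953  0.27422    -0.52826361]
```

View pics/side1.png

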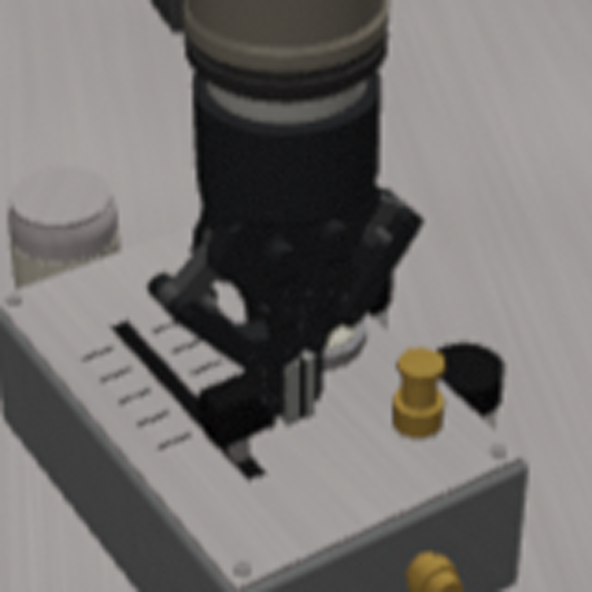

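View pics/top1.png

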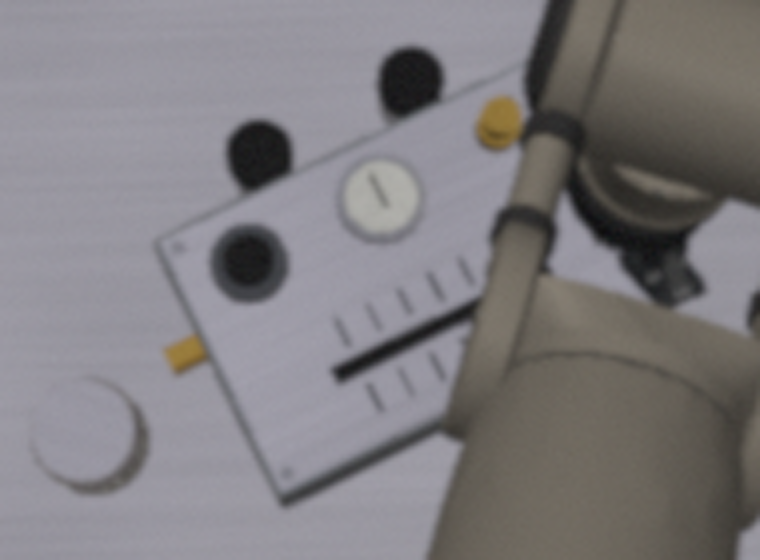

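The side view shows the shut fingertips, at (300,390), behind the paddle on the -y side and clear of the coupling. I'll approach.

>>> drive_tool(steps=[0,0,0,-3,4,-2,0,0,0,0,-2.1,4.5,-1,0,0,0,0,-2.1,4.5,0,0,0,0,0,-2.1,4.5,0,0,0,0,0,-2.1,4.5,0,0,0,0,0,0,0,0,0])

```text
clock: 2.95
ee_pos: [571.5, -102.3, 113.4]
ee_rot: [-3.07, -0.668, -0.0]
wrist_force: [0.3, -0.1, 0.0]
gripper_width: 0.2
```

```bash
python3 look.py 2
```

```text
3.05 [ 571.66192447 -102.74428428  113.36134451] station -35.59310215632624 -71.95466527508977 [-1.15338085  0.62795516 -0.49321278]
```

View pics/side2.png

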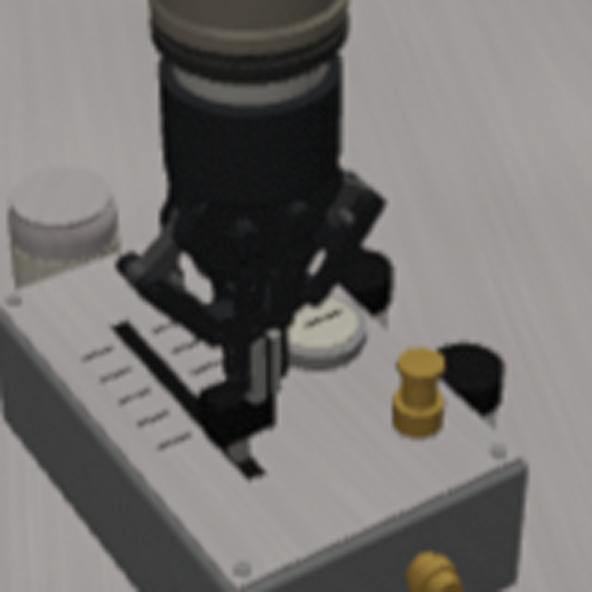

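```bash
python3 - <<'E'
from h import *
S=ld("side2");p=np.load("p.npy")
pj=lambda X:((proj(S,X)-[220,130]+.5)*3.7-.5).round(0)
print("tcp",pj([571.6,-102.5,113.4]),pj([571.6,-102.5,132]))
for y in(-46,-50,-56):
  print(y,"knob top corners",pj(st2w(p,[(-52,y-10,135),(-18,y-10,135),(-18,y+10,135),(-52,y+10,135)])).tolist(),"front bottom",pj(st2w(p,[(-52,y-10,108),(-18,y-10,108)])).tolist(), "stem foot",pj(st2w(p,[(-35,y,90)])).tolist())
print("slot end",pj(st2w(p,[(-35,-60,90),(-35,-70,90),(-35,-75,90)])).tolist())
c=S["color"][180:290,250:340,::-1]
c=cv2.convertScaleAbs(c,alpha=2.2,beta=10)
cv2.imwrite("pics/z2.png",cv2.resize(c,None,fx=6,fy=5.4,interpolation=cv2.INTER_CUBIC))
E
```

```text
tcp [[254. 445.]] [[254. 416.]]
-46 knob top corners [[206.0, 405.0], [268.0, 379.0], [246.0, 356.0], [185.0, 381.0]] front bottom [[208.0, 447.0], [268.0, 422.0]] stem foot [[228.0, 450.0]]
-50 knob top corners [[210.0, 409.0], [272.0, 384.0], [250.0, 361.0], [189.0, 386.0]] front bottom [[212.0, 452.0], [273.0, 426.0]] stem foot [[233.0, 455.0]]
-56 knob top corners [[217.0, 417.0], [279.0, 391.0], [257.0, 368.0], [195.0, 393.0]] front bottom [[219.0, 459.0], [279.0, 433.0]] stem foot [[239.0, 462.0]]
slot end [[243.0, 467.0], [254.0, 479.0], [260.0, 485.0]]
```

View pics/z2.png

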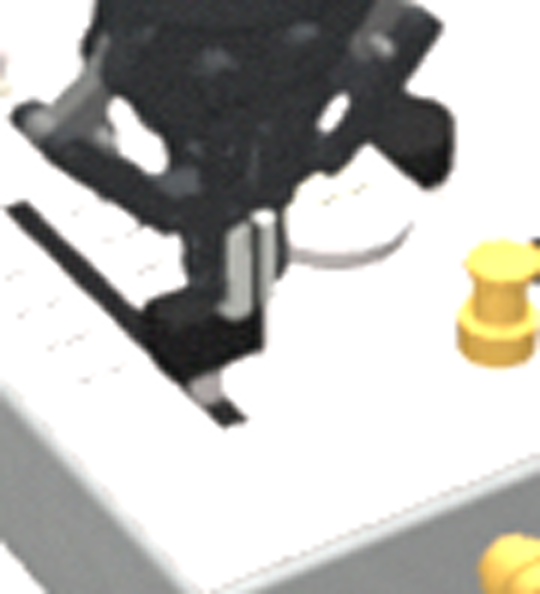

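```bash
python3 - <<'E'
from h import *
p=np.load("p.npy")
np.set_printoptions(precision=1,suppress=True)
for k,t in(("side1",[583.9,-125.6,118.5]),("side2",[571.6,-102.5,113.4])):
  S=ld(k)
  pj=lambda X:((proj(S,X)-[220,130]+.5)*3.7-.5).round(0)
  print(k,"tcp",pj(t),pj(np.add(t,[0,0,19])))
  c,s=np.cos(p[2]),np.sin(p[2])
  for v in ([(292,370),(300,390),(300,410),(300,418),(270,410),(230,400),(240,420)] if k=="side1" else [(265,350),(262,375),(260,390),(264,410),(262,418),(240,410),(220,400),(250,405),(230,425)]):
    u=(np.array(v)/3.7+[220,130]).round().astype(int);z=S["depth"][u[1],u[0]]
    X=S["R"].T@(np.array([(u[0]-S["cx"])/f(S)*z,(u[1]-S["cy"])/f(S)*z,z])-S["t"]);d=X[:2]-p[:2]
    print(v,z,"station",np.array([c*d[0]+s*d[1],-s*d[0]+c*d[1],X[2]]))
E
```

```text
side1 tcp [[287. 468.]] [[287. 438.]]
(292, 370) 825.7641 station [ -37.8 -109.7  187.2]
(300, 390) 831.75183 station [ -35.3 -111.7  176.9]
(300, 410) 840.77045 station [ -34.8 -111.1  163.3]
(300, 418) 847.52045 station [ -33.2 -108.5  156.2]
(270, 410) 839.0643 station [ -46.7 -105.3  164.7]
(230, 400) 890.4597 station [-40.9 -59.9 135. ]
(240, 420) 898.7485 station [-36.8 -62.7 121.2]
side2 tcp [[254. 445.]] [[254. 415.]]
(265, 350) 850.6674 station [-34.6 -83.3 177.8]
(262, 375) 855.5948 station [-37.4 -84.4 166.8]
(260, 390) 861.03424 station [-38.9 -83.5 158.1]
(264, 410) 902.11597 station [-24.8 -63.3 122.8]
(262, 418) 905.3557 station [-24.7 -63.1 117.9]
(240, 410) 894.79047 station [-36.6 -62.6 127.9]
(220, 400) 893.92316 station [-44.1 -55.  132.8]
(250, 405) 892.86646 station [-31.7 -64.7 131.8]
(230, 425) 895.86804 station [-43.  -62.8 121.8]
```

The depth shows that the fingertips really end about 36 mm above the reported TCP (lowest pad points near z 153, report 118). The tips are therefore above the paddle, and the paddle's rear face is at station y≈-63. I'll back off, go lower and look again.

>>> drive_tool(steps=[0,0,0,3,-7,0,0,0,0,0,3,-7,0,0,0,0,0,0,0,-12,0,0,0,0,0,0,-10,0,0,0,0,0,0,0,0,0,0,0,0,0,0,0])

```text
clock: 3.8
ee_pos: [577.6, -116.6, 91.3]
ee_rot: [-3.07, -0.668, -0.0]
wrist_force: [-0.2, 0.0, 0.8]
gripper_width: 0.2
```

```bash
python3 look.py 3; cat > dz.py <<'E'
import sys
from h import *
np.set_printoptions(precision=1,suppress=True)
def pts(k):
    S=ld(k);p=np.load("p.npy");v,u=np.mgrid[0:420,0:560];z=S["depth"]
    C=np.stack([(u-S["cx"])/f(S)*z,(v-S["cy"])/f(S)*z,z],-1)
    X=(C-S["t"])@S["R"];d=X[...,:2]-p[:2];c,s=np.cos(p[2]),np.sin(p[2])
    return np.stack([c*d[...,0]+s*d[...,1],-s*d[...,0]+c*d[...,1],X[...,2]],-1)
if __name__=="__main__":
    P=pts(sys.argv[1])
    for u in range(int(sys.argv[2]),int(sys.argv[3]),int(sys.argv[4])):
        print(u,[tuple(P[v,u].round(0).astype(int).tolist()) for v in range(int(sys.argv[5]),int(sys.argv[6]),2)])
E
python3 dz.py side3 290 306 4 225 262
```

```text
3.9 [ 577.79284629 -116.682685     91.64671996] station -35.797319305932135 -87.18048256555538 [-0.38494012 -0.13421497  0.25685905]
290 [(-51, -105, 200), (-51, -104, 196), (-51, -104, 191), (-49, -100, 183), (-47, -97, 176), (-49, -100, 175), (-49, -99, 170), (-46, -95, 161), (-46, -95, 156), (-46, -95, 153), (-46, -95, 148), (-45, -93, 142), (-47, -96, 140), (-47, -95, 135), (-24, -57, 89), (-26, -60, 87), (-30, -68, 91), (-31, -70, 88), (-35, -75, 89)]
294 [(-44, -104, 196), (-44, -104, 192), (-42, -101, 185), (-41, -99, 179), (-40, -99, 174), (-42, -101, 172), (-41, -99, 166), (-40, -98, 161), (-41, -100, 158), (-41, -99, 153), (-40, -98, 147), (-40, -98, 143), (-41, -100, 140), (-41, -99, 135), (-378, -640, 722), (-20, -65, 88), (-22, -69, 88), (-26, -74, 89), (-29, -79, 90)]
298 [(-31, -96, 185), (-32, -98, 183), (-33, -99, 179), (-32, -97, 173), (-33, -99, 171), (-31, -96, 163), (-32, -98, 161), (-34, -101, 160), (-34, -100, 155), (-33, -99, 149), (-32, -97, 143), (-33, -99, 139), (-32, -98, 134), (-33, -99, 131), (-12, -66, 90), (-15, -70, 89), (-16, -72, 87), (-20, -79, 89), (-24, -84, 91)]
302 [(-26, -100, 185), (-26, -100, 181), (-25, -99, 176), (-26, -101, 174), (-27, -102, 171), (-23, -95, 159), (-23, -95, 155), (-23, -96, 151), (-22, -94, 145), (-23, -96, 142), (-23, -96, 137), (4, -54, 87), (2, -58, 87), (-2, -64, 88), (-5, -68, 88), (-8, -73, 88), (-11, -77, 88), (-14, -83, 90), (-16, -86, 88)]
```

View pics/side3.png

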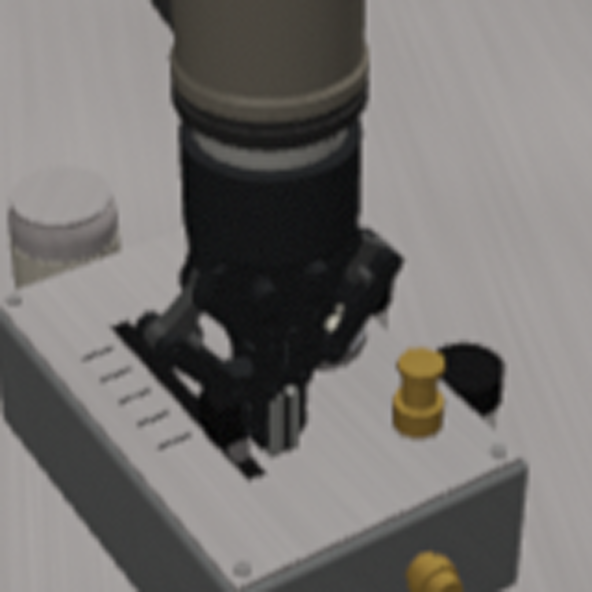

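Tips end at about z 130 (report 91.6), about 12 mm behind the paddle. I'll go down 17 mm more.

>>> drive_tool(steps=[0,0,0,0,0,-9,0,0,0,0,0,0,-8,0,0,0,0,0,0,0,0,0,0,0,-2.1,4.5,0,0,0,0,0,-1.2,2.7,0,0,0,0,0,0,0,0,0])

```text
clock: 4.65
ee_pos: [574.3, -109.2, 74.6]
ee_rot: [3.07, 0.668, 0.001]
wrist_force: [-0.3, 0.6, 0.6]
gripper_width: -0.1
```

```bash
python3 look.py 4;python3 dz.py side4 290 302 4 239 262;python3 dz.py side4 278 287 4 225 262
```

```text
4.75 [ 574.37663852 -109.47990263   74.53269299] station -35.91744235469191 -79.20952780475739 [-0.6430761   0.37798695 -0.48635534]
290 [(-45, -93, 159), (-44, -92, 154), (-44, -92, 149), (-41, -86, 138), (-42, -87, 135), (-41, -87, 130), (-41, -86, 125), (-41, -86, 120), (-42, -87, 116), (-41, -86, 111), (-32, -70, 89), (-35, -75, 89)]
294 [(-32, -85, 147), (-35, -90, 148), (-35, -89, 142), (-36, -91, 139), (-36, -91, 135), (-36, -92, 131), (-35, -89, 124), (-36, -91, 122), (-36, -91, 117), (-36, -91, 112), (-26, -75, 89), (-29, -79, 89)]
298 [(-29, -93, 152), (-26, -88, 142), (-26, -87, 137), (-25, -86, 131), (-26, -88, 128), (-25, -87, 122), (-25, -87, 118), (-12, -66, 90), (-15, -70, 90), (-17, -74, 88), (-21, -80, 91), (-24, -84, 91)]
278 [(-2, 21, 90), (-5, 16, 90), (-8, 11, 90), (-11, 5, 91), (-57, -76, 165), (-66, -90, 176), (-67, -91, 172), (-68, -93, 170), (-67, -92, 164), (-67, -92, 160), (-50, -61, 124), (-50, -61, 119), (-50, -60, 114), (-40, -42, 90), (-42, -46, 90), (-45, -50, 89), (-47, -54, 89), (-51, -61, 91), (-53, -63, 89)]
282 [(-58, -90, 193), (-57, -88, 187), (-51, -79, 173), (-48, -72, 163), (-50, -76, 162), (-53, -82, 164), (-57, -88, 165), (-61, -94, 167), (-59, -91, 160), (-61, -93, 158), (-43, -63, 122), (-43, -63, 117), (-43, -62, 112), (-37, -53, 97), (-39, -55, 95), (-38, -53, 88), (-42, -60, 90), (-44, -63, 89), (-46, -67, 88)]
286 [(-53, -94, 194), (-52, -93, 188), (-51, -92, 183), (-52, -92, 179), (-51, -91, 174), (-50, -89, 168), (-50, -89, 163), (-49, -86, 156), (-49, -87, 152), (-49, -87, 148), (-48, -85, 141), (-49, -86, 137), (-49, -86, 134), (-49, -86, 129), (-48, -84, 122), (-34, -60, 91), (-36, -64, 91), (-39, -68, 90), (-41, -71, 89)]
```

View pics/side4.png

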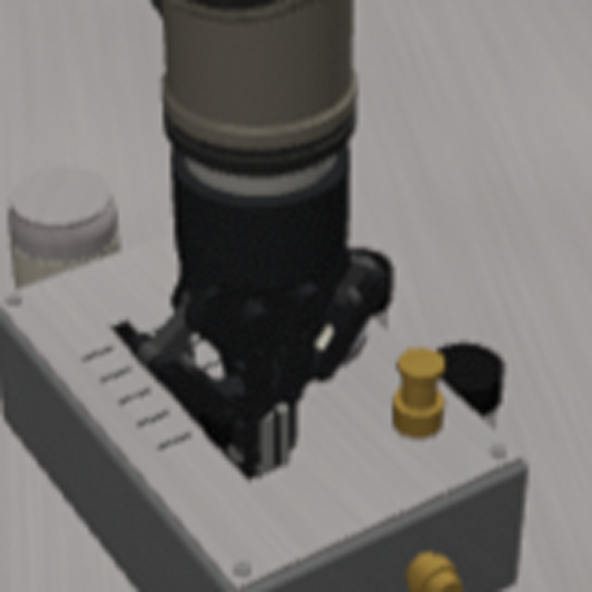

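Fingertips are at z≈111 behind the paddle with a gap of about 6 mm. I'll start the push.

>>> drive_tool(steps=[0,0,0,-2,4.5,0,0,0,0,0,-2,4.5,0,0,0,0,0,-1.6,3.6,0,0,0,0,0,-1.6,3.6,0,0,0,0,0,0,0,0,0])

```text
clock: 5.38
ee_pos: [567.1, -93.6, 74.4]
ee_rot: [3.069, 0.667, 0.0]
wrist_force: [0.3, -3.5, -0.2]
gripper_width: 0.3
```

```bash
python3 look.py 5
```

```text
5.475 [567.05147977 -93.57794631  74.4018465 ] station -35.985217971815416 -61.701656093827495 [ 0.17184294 -3.12145389  0.43195851]
```

View pics/side5.png

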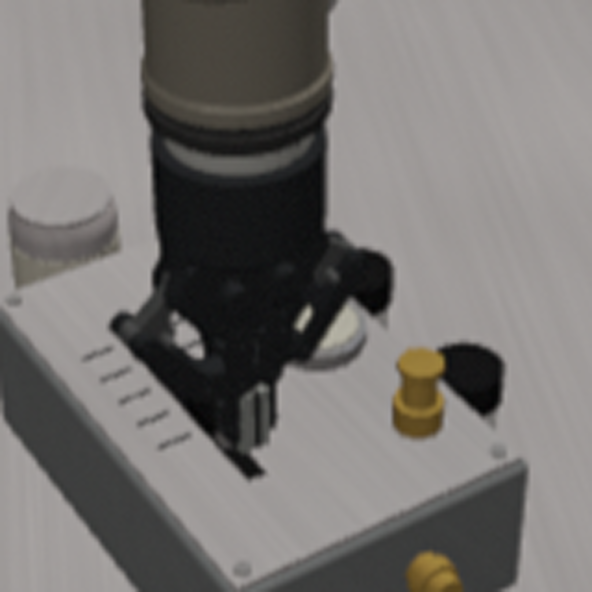

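Contact: about 3 N against the push, between the free zone and the first crest. I'll continue in 1.5–2 mm rows.

>>> drive_tool(steps=[0,0,0,-0.8,1.8,0,0,0,0,0,-0.8,1.8,0,0])

```text
clock: 5.72
ee_pos: [565.4, -89.6, 74.4]
ee_rot: [-3.07, -0.667, -0.0]
wrist_force: [-0.0, -1.9, 0.6]
gripper_width: -0.2
```

>>> drive_tool(steps=[0,0,0,-0.8,1.8,0,0])

```text
clock: 5.85
ee_pos: [564.5, -87.3, 74.3]
ee_rot: [-3.069, -0.667, -0.0]
wrist_force: [0.7, 0.1, 0.3]
gripper_width: -0.3
```

>>> drive_tool(steps=[0,0,0,-0.6,1.4,0,0])

```text
clock: 5.98
ee_pos: [563.8, -85.8, 74.2]
ee_rot: [-3.069, -0.667, 0.0]
wrist_force: [-0.8, 0.1, 0.6]
gripper_width: 0.4
```

Force rose and then fell to zero at tool station y≈-57, as predicted: first crest passed. Next contact is expected at -47 and the crest at -37.

>>> drive_tool(steps=[0,0,0,-1.2,2.7,0,0,0,0,0,-1.2,2.7,0,0,0,0,0,-0.8,1.8,0,0,0,0,0,-0.8,1.8,0,0])

```text
clock: 6.48
ee_pos: [560.7, -78.8, 74.4]
ee_rot: [3.067, 0.667, 0.002]
wrist_force: [1.5, -6.2, -2.8]
gripper_width: 0.2
```

```bash
python3 look.py 6
```

```text
6.575 [560.56748683 -78.52549     74.36149946] station -35.64006514571838 -45.31570250218531 [ 3.12479522 -4.48281583 -2.98491852]
```

View pics/side6.png

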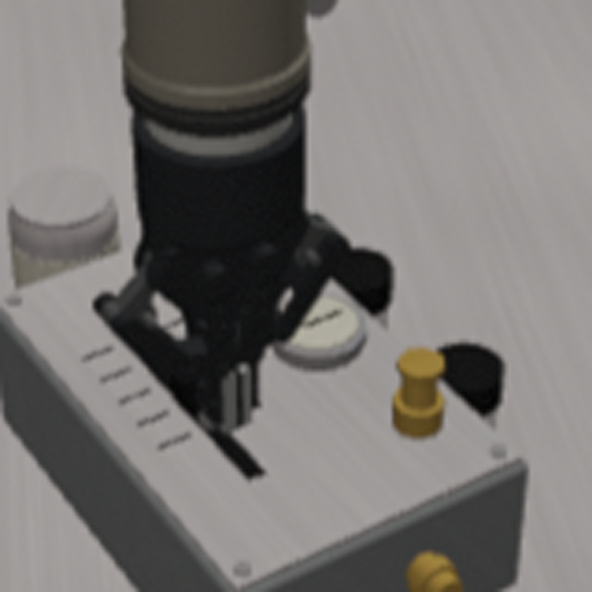

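>>> drive_tool(steps=[0,0,0,-0.8,1.8,0,0])

```text
clock: 6.7
ee_pos: [559.9, -77.1, 74.4]
ee_rot: [3.068, 0.666, 0.002]
wrist_force: [2.1, -4.9, -2.6]
gripper_width: 0.2
```

>>> drive_tool(steps=[0,0,0,-0.8,1.8,0,0])

```text
clock: 6.82
ee_pos: [558.9, -74.9, 74.4]
ee_rot: [3.068, 0.666, 0.001]
wrist_force: [1.0, -3.4, -0.9]
gripper_width: -0.2
```

>>> drive_tool(steps=[0,0,0,-0.6,1.4,0,0])

```text
clock: 6.95
ee_pos: [557.9, -72.9, 74.3]
ee_rot: [3.07, 0.667, 0.0]
wrist_force: [0.6, -2.5, -0.3]
gripper_width: -0.4
```

>>> drive_tool(steps=[0,0,0,-0.6,1.4,0,0])

```text
clock: 7.08
ee_pos: [557.1, -70.9, 74.3]
ee_rot: [-3.07, -0.667, 0.0]
wrist_force: [-0.2, -2.1, -0.9]
gripper_width: -0.2
```

>>> drive_tool(steps=[0,0,0,-0.6,1.4,0,0])

```text
clock: 7.2
ee_pos: [556.4, -69.2, 74.3]
ee_rot: [-3.069, -0.667, 0.0]
wrist_force: [0.4, -0.7, 0.2]
gripper_width: 0.0
```

>>> drive_tool(steps=[0,0,0,-0.6,1.4,0,0])

```text
clock: 7.32
ee_pos: [555.9, -67.7, 74.3]
ee_rot: [-3.069, -0.667, 0.0]
wrist_force: [0.4, -0.0, -0.9]
gripper_width: 0.1
```

Second crest passed at about -36. Now the third, expected at about -17, with a stop right after it.

>>> drive_tool(steps=[0,0,0,-1.2,2.7,0,0,0,0,0,-1.2,2.7,0,0,0,0,0,-0.6,1.4,0,0])

```text
clock: 7.7
ee_pos: [553.0, -61.3, 74.3]
ee_rot: [3.07, 0.668, 0.0]
wrist_force: [0.9, -2.5, -1.4]
gripper_width: 0.1
```

```bash
python3 look.py 7; python3 dz.py top7 295 325 3 216 236 | head -20
```

```text
7.8 [553.03741436 -61.42807294  74.35402471] station -35.39832698205386 -26.635091585229425 [-0.21479866 -0.93291466 -0.86739171]
295 [(31, 59, 90), (28, 61, 87), (23, 63, 87), (19, 65, 88), (15, 67, 88), (11, 69, 86), (7, 71, 87), (2, 73, 91), (-1, 75, 84), (-6, 77, 87)]
298 [(29, 52, 88), (24, 54, 87), (20, 57, 91), (16, 59, 89), (12, 61, 88), (7, 63, 89), (3, 65, 93), (-1, 67, 89), (-5, 69, 88), (-9, 71, 86)]
301 [(26, 46, 87), (22, 48, 84), (18, 50, 83), (13, 52, 86), (9, 54, 87), (5, 56, 87), (1, 58, 85), (-4, 60, 86), (-8, 63, 87), (-12, 65, 90)]
304 [(23, 40, 88), (19, 42, 86), (13, 44, 93), (9, 46, 93), (5, 48, 90), (2, 50, 86), (-4, 53, 95), (-7, 54, 88), (-11, 56, 88), (-15, 58, 86)]
307 [(19, 34, 93), (15, 36, 88), (11, 38, 89), (7, 40, 86), (3, 42, 85), (-2, 44, 91), (-59, 75, 479), (-62, 76, 481), (-65, 77, 478), (-74, 82, 528)]
310 [(16, 27, 88), (12, 29, 87), (8, 32, 88), (-50, 65, 465), (-55, 67, 475), (-58, 69, 481), (-66, 73, 514), (-70, 75, 524), (-73, 77, 527), (-76, 78, 532)]
313 [(-44, 56, 465), (-48, 58, 472), (-50, 60, 471), (-54, 61, 474), (-57, 63, 478), (-61, 65, 484), (-68, 69, 513), (-71, 71, 520), (-75, 73, 525), (-78, 74, 528)]
316 [(-46, 52, 466), (-50, 54, 470), (-53, 55, 472), (-56, 57, 474), (-59, 59, 476), (-63, 61, 485), (-69, 64, 506), (-73, 67, 517), (-76, 68, 524), (-79, 70, 528)]
319 [(-48, 48, 465), (-51, 49, 466), (-54, 51, 468), (-58, 53, 471), (-61, 54, 474), (-65, 56, 481), (-68, 58, 482), (-73, 61, 506), (-77, 64, 516), (-76, 62, 482)]
322 [(-50, 43, 463), (-53, 45, 464), (-56, 46, 464), (-59, 48, 465), (-12, 10, 83), (-17, 13, 87), (-21, 15, 87), (-72, 54, 474), (-29, 19, 86), (-34, 21, 89)]
```

View pics/side7.png

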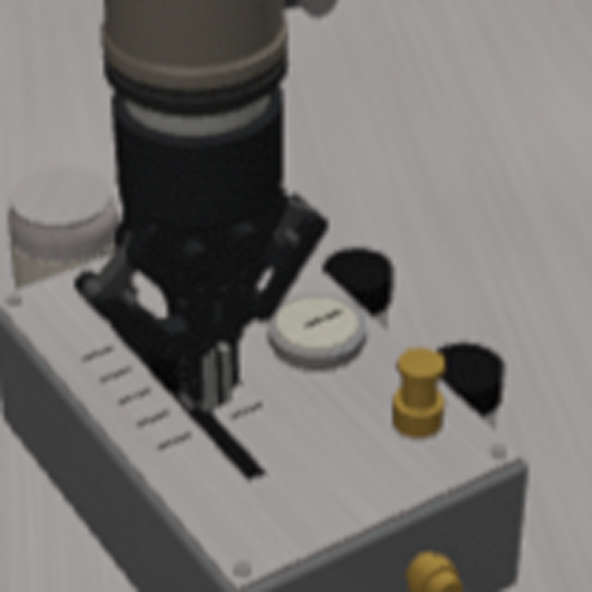

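Contact came at -27 exactly as predicted, so the lever sits in detent 2. Two 2 mm rows, then small ones.

>>> drive_tool(steps=[0,0,0,-0.8,1.8,0,0,0,0,0,-0.8,1.8,0,0])

```text
clock: 8.05
ee_pos: [552.1, -59.3, 74.4]
ee_rot: [3.068, 0.667, 0.002]
wrist_force: [0.8, -5.3, -1.0]
gripper_width: 0.0
```

>>> drive_tool(steps=[0,0,0,-0.6,1.4,0,0])

```text
clock: 8.18
ee_pos: [551.4, -57.7, 74.4]
ee_rot: [3.068, 0.666, 0.001]
wrist_force: [1.4, -5.1, -1.5]
gripper_width: -0.1
```

>>> drive_tool(steps=[0,0,0,-0.6,1.4,0,0])

```text
clock: 8.3
ee_pos: [550.6, -55.9, 74.4]
ee_rot: [3.069, 0.667, 0.001]
wrist_force: [0.2, -3.5, -0.4]
gripper_width: -0.0
```

>>> drive_tool(steps=[0,0,0,-0.4,0.9,0,0])

```text
clock: 8.43
ee_pos: [549.8, -54.4, 74.4]
ee_rot: [3.07, 0.667, 0.0]
wrist_force: [1.0, -3.2, 0.4]
gripper_width: -0.1
```

>>> drive_tool(steps=[0,0,0,-0.4,0.9,0,0])

```text
clock: 8.55
ee_pos: [549.3, -53.2, 74.3]
ee_rot: [-3.07, -0.667, 0.0]
wrist_force: [0.5, -2.9, 0.4]
gripper_width: -0.1
```

>>> drive_tool(steps=[0,0,0,-0.4,0.9,0,0])

```text
clock: 8.68
ee_pos: [548.9, -52.1, 74.3]
ee_rot: [-3.069, -0.667, 0.0]
wrist_force: [-1.0, -1.5, 0.3]
gripper_width: -0.2
```

>>> drive_tool(steps=[0,0,0,0,0,0,0])

```text
clock: 8.8
ee_pos: [548.9, -51.9, 74.3]
ee_rot: [-3.069, -0.667, 0.0]
wrist_force: [0.3, 0.5, 0.7]
gripper_width: 0.1
```

>>> drive_tool(steps=[0,0,0,-0.6,1.3,0,0,0,0,0,0,0,0,0])

```text
clock: 9.05
ee_pos: [548.3, -50.8, 74.3]
ee_rot: [-3.069, -0.667, 0.0]
wrist_force: [0.2, 0.1, -0.7]
gripper_width: -0.0
```

>>> drive_tool(steps=[0,0,0,0,0,0,0])

```text
clock: 9.18
ee_pos: [548.4, -51.0, 74.3]
ee_rot: [-3.07, -0.667, -0.0]
wrist_force: [0.4, -0.6, 1.4]
gripper_width: 0.0
```

Force is gone, so the third crest is passed. I'll back straight off in -y, then lift to look at the lever.

>>> drive_tool(steps=[0,0,0,6,-13,0,0,0,0,0,6,-13,0,0,0,0,0,0,0,50,0,0,0,0,0,0,50,0,0,0,0,20,-45,20,0,0,0,0,20,-45,0,0,0,0,0,0,0,0,0])

```text
clock: 10.05
ee_pos: [601.1, -171.4, 193.7]
ee_rot: [3.07, 0.66, 0.0]
wrist_force: [0.3, 0.2, 0.5]
gripper_width: -0.4
```

```bash
python3 look.py 8
```

```text
10.15 [ 600.12026467 -168.00154354  193.55947926] station -36.772688148302066 -143.13749739898523 [0.06662358 0.65255861 0.38702773]
```

View pics/side8.png

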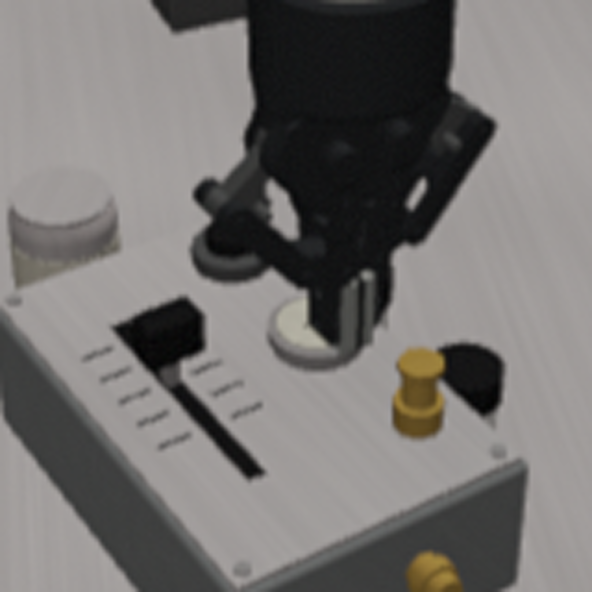

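View pics/top8.png

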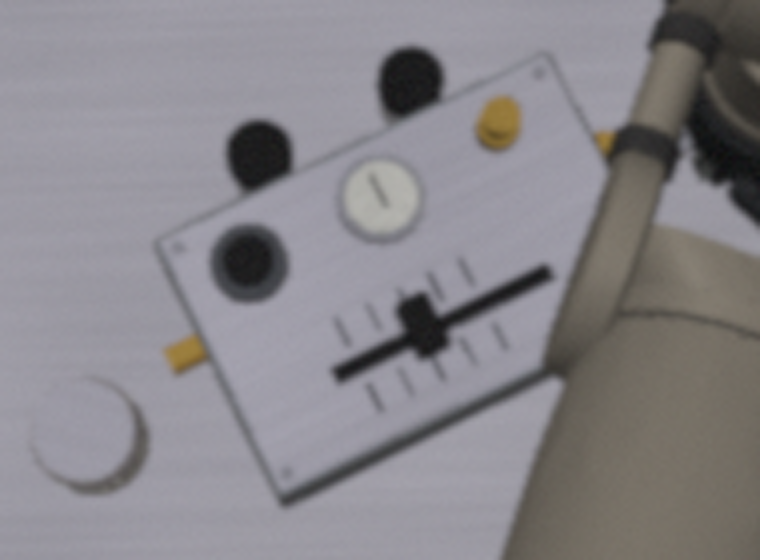

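The lever is at the third line: knob at (423,324) in the top view against a predicted (425,324). In the side view the stem foot at (172,380) lines up with the third pair of lines. The coupling hasn't moved. Now to the button.

>>> drive_tool(steps=[0,0,0,-4,48,0,0,0,0,0,-4,48,0,0,0,0,0,-4,48,0,0,0,0,0,-4,48,0,0,0,0,0,-4,49,0,0,0,0,0,0,0,-20,0,0,0,0,0,0,-20,0,0,0,0,0,0,-20,0,0,0,0,0,0,0,0,0,0,0,0,0,0,0])

```text
clock: 11.4
ee_pos: [580.7, 74.2, 135.2]
ee_rot: [3.07, 0.668, 0.002]
wrist_force: [-0.0, -0.5, 0.5]
gripper_width: 0.0
```

```bash
python3 look.py 9; python3 - <<'E'
from h import *
S=ld("side9");cv2.imwrite("pics/z9.png",cv2.resize(cv2.convertScaleAbs(S["color"][120:240,230:350,::-1],alpha=1.8,beta=10),None,fx=5,fy=5,interpolation=cv2.INTER_CUBIC))
E
python3 dz.py side9 280 305 4 170 215
```

```text
11.5 [580.94416626  74.03242831 135.46044345] station 46.19198803985484 85.04012811502781 [ 0.81958903 -0.44787027  0.76923236]
280 [(169, 301, -2), (163, 293, -1), (158, 284, 0), (153, 275, 1), (151, 272, -3), (147, 265, -3), (141, 256, -1), (136, 247, 0), (131, 239, 0), (65, 125, 89), (47, 93, 110), (42, 86, 111), (38, 78, 113), (35, 73, 112), (35, 75, 106), (34, 73, 102), (31, 68, 102), (31, 68, 97), (31, 68, 92), (30, 66, 89), (25, 59, 90), (22, 54, 90), (18, 47, 91)]
284 [(177, 295, -1), (171, 286, 0), (166, 278, 0), (161, 269, 1), (157, 262, 1), (152, 254, 1), (150, 251, -2), (145, 243, -1), (141, 237, -2), (70, 117, 91), (53, 88, 111), (47, 78, 114), (46, 76, 111), (43, 71, 110), (42, 71, 106), (42, 70, 101), (37, 63, 103), (37, 62, 98), (37, 63, 92), (36, 60, 90), (34, 59, 87), (29, 49, 90), (24, 41, 92)]
288 [(184, 288, 0), (180, 281, 0), (176, 275, -2), (172, 268, -2), (166, 259, -1), (163, 253, -2), (158, 245, -2), (152, 236, 0), (148, 229, 0), (78, 114, 90), (59, 82, 112), (55, 76, 112), (52, 70, 112), (52, 71, 106), (51, 69, 103), (48, 66, 101), (47, 63, 99), (46, 62, 95
[... 765 characters left out ...]
]
300 [(210, 273, -1), (205, 264, 0), (202, 259, -2), (196, 251, -1), (193, 245, -3), (186, 234, 0), (182, 228, -1), (176, 219, 1), (173, 215, -2), (169, 208, -1), (163, 199, 0), (162, 197, -4), (154, 185, 0), (150, 179, 0), (80, 71, 90), (76, 64, 91), (74, 60, 89), (72, 58, 87), (66, 48, 90), (62, 42, 91), (59, 38, 90), (45, 15, 106), (44, 14, 102)]
304 [(219, 267, 0), (214, 259, 0), (208, 251, 0), (203, 242, 1), (199, 237, 0), (194, 229, 0), (192, 225, -3), (188, 219, -4), (180, 208, 0), (176, 201, 0), (171, 194, 0), (168, 190, -2), (162, 181, 0), (158, 174, 0), (153, 167, 1), (148, 159, 2), (79, 54, 91), (76, 49, 91), (71, 42, 92), (70, 40, 89), (57, 20, 102), (54, 15, 102), (49, 8, 104)]
```

View pics/z9.png

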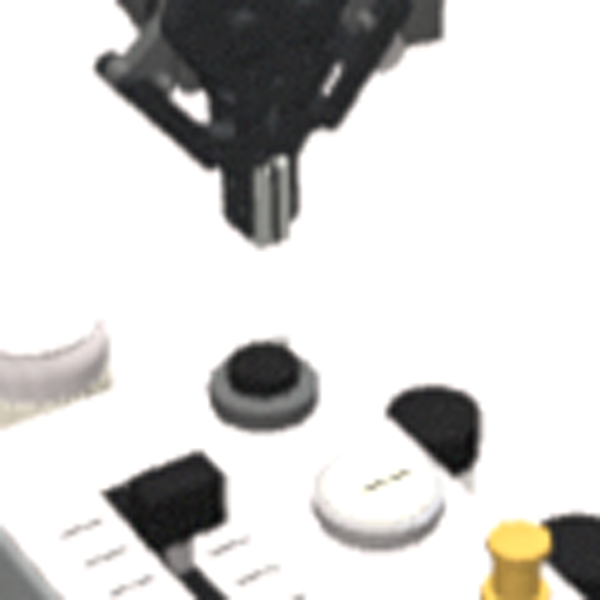

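The fingertips hang over the button, whose top is at z≈112. In the crop the tip is at (262,245) and the button at (263,368). I'll descend.

>>> drive_tool(steps=[0,0,0,-1,0,-20,0,0,0,0,0,0,-20,0,0,0,0,0,0,-10,0,0,0,0,0,0,-5,0,0,0,0,0,0,0,0])

```text
clock: 12.12
ee_pos: [579.7, 73.8, 79.6]
ee_rot: [3.07, 0.667, 0.001]
wrist_force: [0.3, -0.4, 0.5]
gripper_width: -0.1
```

>>> drive_tool(steps=[0,0,0,0,0,-3,0,0,0,0,0,0,0,0])

```text
clock: 12.38
ee_pos: [579.9, 73.8, 76.7]
ee_rot: [3.07, 0.667, 0.002]
wrist_force: [0.4, 0.2, 1.2]
gripper_width: -0.2
```

>>> drive_tool(steps=[0,0,0,0,0,-2,0,0,0,0,0,0,0,0])

```text
clock: 12.62
ee_pos: [579.9, 73.9, 74.6]
ee_rot: [3.07, 0.667, 0.002]
wrist_force: [0.8, -0.2, 2.0]
gripper_width: -0.0
```

>>> drive_tool(steps=[0,0,0,0,0,-2,0,0,0,0,0,0,0,0])

```text
clock: 12.88
ee_pos: [579.9, 73.8, 72.5]
ee_rot: [3.07, 0.667, 0.002]
wrist_force: [0.9, -0.1, 3.7]
gripper_width: 0.0
```

>>> drive_tool(steps=[0,0,0,0,0,-2,0,0,0,0,0,0,0,0])

```text
clock: 13.12
ee_pos: [579.9, 73.9, 71.0]
ee_rot: [3.07, 0.667, 0.002]
wrist_force: [0.8, -0.3, 6.7]
gripper_width: -0.1
```

>>> drive_tool(steps=[0,0,0,0,0,-1,0,0,0,0,0,0,0,0])

```text
clock: 13.38
ee_pos: [580.0, 73.9, 70.9]
ee_rot: [3.069, 0.667, 0.003]
wrist_force: [-1.9, -0.3, 12.6]
gripper_width: -0.0
```

It bottomed out: height stopped at about 71 while the force rose past 4 N to 12.6 N. Release and lift away.

>>> drive_tool(steps=[0,0,0,0,0,-0.5,0,0,0,0,0,0,10,0,0,0,0,0,0,30,0,0,0,0,0,0,50,0,0,0,0,0,0,50,0,0,0,0,10,50,20,0,0,0,0,10,50,0,0,0,0,0,0,0,0,0,0,0,0,0,0,0,0])

```text
clock: 14.5
ee_pos: [598.8, 173.5, 227.8]
ee_rot: [3.069, 0.668, -0.004]
wrist_force: [1.0, -1.0, -0.8]
gripper_width: -0.2
```

```bash
python3 look.py 10; python3 dz.py side10 280 289 4 190 206; python3 - <<'E'
from h import *
S=ld("top10")["color"][...,::-1];cv2.imwrite("pics/tf10.png",cv2.resize(S,(800,600)))
E
```

```text
14.6 [599.11530967 172.69719253 228.31507957] station 103.6586128736512 167.27462926810125 [ 0.78399578  0.92035957 -0.04622845]
280 [(46, 92, 111), (42, 86, 111), (40, 82, 109), (37, 77, 109), (35, 74, 107), (36, 76, 100), (32, 70, 100), (32, 69, 96)]
284 [(52, 87, 112), (50, 84, 109), (44, 73, 114), (43, 71, 110), (42, 70, 106), (41, 69, 102), (39, 66, 100), (38, 64, 97)]
288 [(59, 83, 111), (56, 77, 111), (52, 71, 112), (52, 72, 106), (52, 72, 101), (49, 66, 101), (47, 63, 99), (46, 62, 95)]
```

View pics/side10.png

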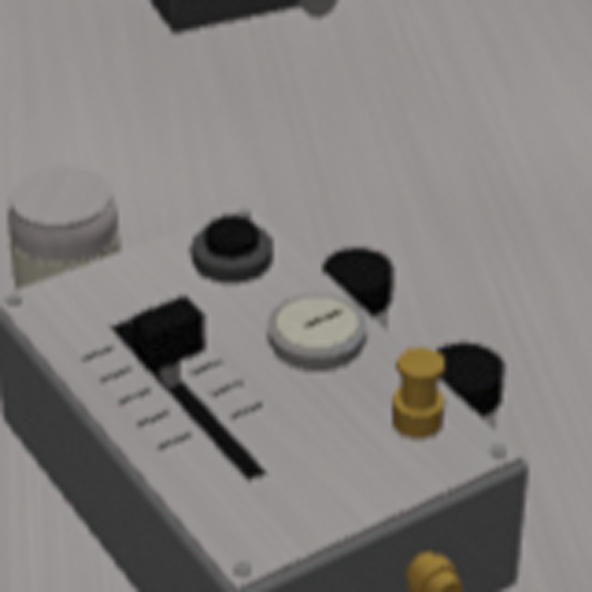

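View pics/tf10.png

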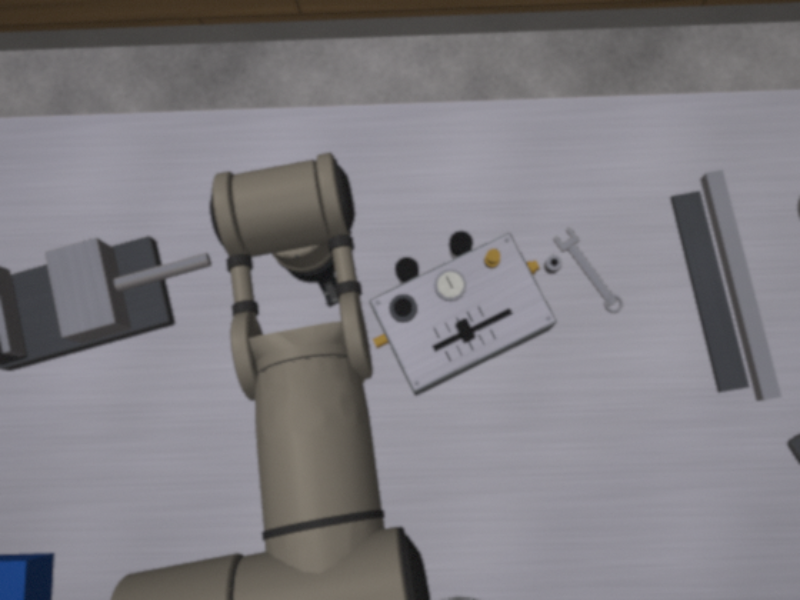

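The lever is still at the third line (stem foot at (172,380) in the side view). The button is back up at z≈111. The coupling, socket, wrench and tin are where they were, and the arm is clear. Handing in.

```bash
python3 -c "
from bench import r
print(r.close_job())"
```

```text
the job is handed in; nothing more can be done
None
```

The lever is in the third detent and the start button has been pushed right down and has come back up. I handed the job in at about 14.6 s of the 48 s.

- **Lever:** I pushed it with the shut fingertips, never gripping it. It passed crests 1, 2 and 3 with push forces of up to about 6 N. Afterwards the top view showed the knob within about 1 mm of the third-detent position. In the side view the stem lined up with the third pair of lines.
- **Button:** It bottomed out at 12.6 N (fully down takes 4 N). The depth picture then showed its top back at z ≈ 111 mm, against about 112 mm before.
- **Loose things:** The coupling, socket, wrench and tin looked unmoved in the last pictures. The arm was clear and the wrist force was about zero.

**Disagreement:** The camera depth showed the shut fingertips ending about 37 mm above the reported TCP. My first approach therefore passed over the paddle without touching it. I corrected the height from the pictures. The button contact height agreed with that correction.

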